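# Level the clipper tray with the right block

### The arm

A 6-joint arm with a two-finger parallel gripper is mounted at the origin on the work surface. World frame = base frame: x ahead of the robot, y to its left, z up, the work surface at z = 0. Lengths are in m, angles in rad, forces in N, time in s.
With the tool pointing down it reaches from about 0.275 to 0.975 m from the base axis. Payload 8.4 kg.
Tool frame: the origin (TCP) lies midway between the tips of the shut fingers; the grasp point (between the pads) lies r.tcp_to_grasp behind it (r.tcp_to_grasp is the distance from the TCP to the grasp point, in m); z points along the fingers, x is the direction in which the jaws open and shut, and the axes are right-handed (so a half turn about z gives the same grasp; the last joint's range is limited). The gripper opens to 92 mm and grips with 3 to 60 N. Pads are 20 mm wide; open, the fingers measure 128 mm over their backs; the gripper's body (75 mm by 189 mm) begins 69 mm behind the grasp point.
Start: joints at [-1.12, 0.353, 1.633, -0, 1.155, -0.002], TCP at [0.273, -0.562, 0.215] pointing down, gripper open.
Joint ranges: [-2.63, 2.63], [-0.92, 2.1], [0.06, 2.66], [-1.3, 4.44], [0, 2.69], [-3.02, 3.02]. Speed limits (rad/s): [2.22, 2.22, 2.79, 3.14, 3.14, 3.14].

### API

Orientations are given as a unit quaternion [x, y, z, w].
In Python, from cell import r gives the robot as it stands.
- The arm moves only by the tool drive_tool, never from a script. Its argument "commands" is a list of rows, each an object with "hand": the gripper's target within -1 to 1 (fully open at 1, half-way at 0, shut at -1); "offset": the shift along the world's x, y, z in mm, a list of three; "yaw": the turn about the world's z in rad. A call has exactly 8 rows; each row shifts and turns the commanded pose from where the row before left it; what a row does not reach is not made up. A row lasts 1/12 s, in which the tool goes at most 41.7 mm and 7.16 degrees, less where a joint would pass 70% of its speed; a pose out of reach is approached as far as the arm can. A call with a gripper value outside its range is refused whole. The fingers move at their own pace and stop on an object; "grip_force" is the grip in N (left out, the last holds). Time passes only in rows, so rows that do not move let the fingers close, or fill a call up. It gives the time, the measured TCP pose, the force and the opening at its end, in the units of the state.
- r.observe(): the state, without advancing time (a new reading comes with each control period).
- r.camera(name): name is "scene" or "top"; returns a dict with "frame" (420x560x3 uint8, red, green, blue), "intrinsics" (3x3 intrinsics, pixels), "distortion" ([k1, k2, p1, p2, k3] as OpenCV has them; the pictures are not rectified), "R" (3x3) and "t" (3): a world point X has camera coordinates R X + t. Camera axes: x right, y down, z forward; pixel columns grow to the right and rows downward; lengths in m; the calibration is good to about 2 mm. A picture is of the moment at which its call begins. There is no depth.
- r.close_job(): hands the job in, once; it reports no verdict.
The state is a dict: "time_s": time; "joints": joint angles; "joint_vel": joint speeds; "joint_torque": joint torques, N m; "eef_pos": TCP position; "ee_rot": TCP orientation; "ft_force": force on the tool from outside, world axes, zero at the start; "moment": the same for the moment, N m; "grip_width": opening from 0.0 (shut) to 1.0 (fully open).
Only numpy, scipy, OpenCV 4.12 (cv2) and the standard library are available. Lean on these libraries where they do the work, as an engineer would, in place of code of your own. Each camera call takes 0.05 s, during which the arm holds its last target.

### The job

The bamboo tray with the clipper droops at the edge nearest the robot. Find the one of the three grey levelling blocks whose height makes the tray lie level, and push it, nose first and square to the edge, under the middle of the drooping edge (below the hand slot) until it is fully home against the stop bar underneath. Leave the other two blocks out in front of the tray, and do not disturb the glass jar or the comb.

Things in the scene. Friction and masses are not known exactly. Their poses are not given: they have to be found in the camera images.
- tray_rest: Fixed low base of the tray. Origin: on the seat (z = 0) straight below the middle of the tray's near lip. x points under the tray, away from the robot: the direction to push; y runs along the lip; z up. A block is fully home with its nose on the stop bar (see stop); then 15 mm of its tail still sticks out in front of the lip.
- tray: Brown bamboo tray, 160 (x) by 260 mm, wall 30 mm high with a 90 mm hand slot mid near wall; holds a black clipper and a steel trimmer that stay in it (tops 45 mm above its underside). Origin: middle of its far edge on its underside, on the pivot, 18 mm above the seat; x away from the robot, z its upward normal. It pivots freely there and falls by its own weight (0.45 kg, 2.5 N at the lip).
- lip (a point): Middle of the underside of the tray's rounded near lip, moving with the tray. At the start it hangs 8 mm above the seat (tray drooping 0.06 rad); with the tray level it is 18 mm above. A block pushed nose first wedges it up: this takes about 3 to 14 N.
- stop (a point): Middle of the near face of the fixed stop bar, at the seat, 45 mm behind the lip; the bar is 200 mm wide and 9 mm high. When the nose meets it the pushing force rises sharply. The space between lip and bar is clear.
- block_a: Grey plastic block, one of three look-alikes 13, 18 and 23 mm high; which is which is not told (names say nothing): feel or look. 60 mm long (x), 45 wide (y), about 45 g. Origin: centre of underside, on the seat; z up. Flat top at full height from its tail (x = -30 mm) to x = +2 mm, then a ramp down to a blunt nose 5 mm high at x = +30 mm. It starts with its nose roughly away from the robot.
- block_b: Grey plastic block, one of three look-alikes 13, 18 and 23 mm high; which is which is not told (names say nothing): feel or look. 60 mm long (x), 45 wide (y), about 45 g. Origin: centre of underside, on the seat; z up. Flat top at full height from its tail (x = -30 mm) to x = +2 mm, then a ramp down to a blunt nose 5 mm high at x = +30 mm. It starts with its nose roughly away from the robot.
- block_c: Grey plastic block, one of three look-alikes 13, 18 and 23 mm high; which is which is not told (names say nothing): feel or look. 60 mm long (x), 45 wide (y), about 45 g. Origin: centre of underside, on the seat; z up. Flat top at full height from its tail (x = -30 mm) to x = +2 mm, then a ramp down to a blunt nose 5 mm high at x = +30 mm. It starts with its nose roughly away from the robot.
- jar: Empty clear glass jar, open, upright, 66 mm across and 95 mm high, loose on the seat at the tray's +y side. Origin: centre of its underside. Fragile bystander.
- comb: Blue comb lying flat on the seat at the tray's -y side, 170 mm along its x, 30 mm wide, 6 mm high. Origin: centre of its underside. Bystander.
Mind the look-alikes: they are no part of the job. Leave any blue, pink or red look-alike of the block_a alone.

How it is judged:
At the end, for the whole second after the job is handed in: Tray level within 0.015 rad, resting on the 18 mm block, which is at rest, flat, square within 0.2 rad, within 30 mm of the lip's middle and 6 mm of the stop bar; other two blocks at least 30 mm in front of the lip; jar upright, jar and comb within 20 mm of their start (angle between tray's own z axis and vertical below 0.015 rad and angular speed of tray below 0.03 rad/s and ((contact force between tray and block_a above 0.5 N and x of block_a in the frame of tray_rest between 0.009 and 0.021 m and y of block_a in the frame of tray_rest between -0.03 and 0.03 m and angle between the x axis of block_a and the x axis of tray_rest, either way round below 0.2 rad and angle between block_a's own z axis and vertical below 0.06 rad and linear speed of block_a below 0.01 m/s and x of each of block_b, block_c in the frame of tray_rest below -0.03 m) or (contact force between tray and block_b above 0.5 N and x of block_b in the frame of tray_rest between 0.009 and 0.021 m and y of block_b in the frame of tray_rest between -0.03 and 0.03 m and angle between the x axis of block_b and the x axis of tray_rest, either way round below 0.2 rad and angle between block_b's own z axis and vertical below 0.06 rad and linear speed of block_b below 0.01 m/s and x of each of block_a, block_c in the frame of tray_rest below -0.03 m) or (contact force between tray and block_c above 0.5 N and x of block_c in the frame of tray_rest between 0.009 and 0.021 m and y of block_c in the frame of tray_rest between -0.03 and 0.03 m and angle between the x axis of block_c and the x axis of tray_rest, either way round below 0.2 rad and angle between block_c's own z axis and vertical below 0.06 rad and linear speed of block_c below 0.01 m/s and x of each of block_a, block_b in the frame of tray_rest below -0.03 m)) and angle between jar's own z axis and vertical below 0.1 rad and distance of each of jar, comb from where it was at the start of the episode below 0.02 m); the robot touches nothing.
It fails at once if the tray is thrown up steeply, tipping what it holds (angle between tray's own z axis and vertical above 0.12 rad).
It fails at once if the glass jar is knocked over (angle between jar's own z axis and vertical above 0.4 rad).
It also fails if it takes over 64 s, if anything falls off the work surface, if the arm or the gripper's body presses on something with over 40 N, if the wrist force passes 120 N, or if a joint passes its speed limit or range.

## Working session

There is one attempt and no reset: what is moved stays moved. The work goes in short steps, Python scripts to look and compute and a tool call to move; the robot and the scene stay as the last step left them, time stands still between calls to the robot, and variables do not carry over. Pictures are saved under pics/ and viewed, and the job is handed in when it is done.

Besides the shell and the picture viewer there is one more tool, called as a command line: name --argument value ..., lists and objects as JSON in quotes. drive_tool: Moves the arm, as the interface text tells. Its arguments: {"type":"object","properties":{"commands":{"type":"array","items":{"type":"object","properties":{"hand":{"type":"number"},"offset":{"type":"array","items":{"type":"number"}},"yaw":{"type":"number"}}}},"grip_force":{"type":"number"}},"required":["commands"]}

```bash
ls; mkdir -p pics; python3 - <<'E'
from cell import r
import cv2,pickle
print(r.observe(), r.tcp_to_grasp)
for n in("scene","top"):
    c=r.camera(n); pickle.dump(c,open(f"{n}0.pkl","wb"))
    cv2.imwrite(f"pics/{n}0.png",c["frame"][:,:,::-1])
    print(c["intrinsics"],c["distortion"],c["R"],c["t"])
E
```

```text
pics
{'time_s': 0.0, 'joints': array([-1.12038415e+00,  3.53632316e-01,  1.63413512e+00,  4.06788860e-06,
        1.15522858e+00, -2.39647696e-03]), 'joint_vel': array([ 1.81939473e-05, -3.42947493e-04, -6.37936575e-05, -1.10695109e-03,
       -5.35682881e-04, -8.17061004e-04]), 'joint_torque': array([-4.08810651e-03, -5.93871725e+01, -3.34223378e+01,  6.93578529e-02,
        2.35438457e-02, -1.35579712e-04]), 'eef_pos': array([ 0.27321463, -0.56155389,  0.21387318]), 'ee_rot': array([ 8.47788497e-01, -5.30334019e-01, -5.92995308e-04, -3.75125189e-04]), 'ft_force': array([ 0.60773094, -0.71879922, -0.02969034]), 'moment': array([-0.01370579,  0.0569282 ,  0.01013775]), 'grip_width': 0.9994235906281473} 0.0187
[[437.3771677    0.         280.87214087]
 [  0.         437.3771677  214.96402044]
 [  0.           0.           1.        ]] [-0.0470181  0.         0.         0.         0.       ] [[ 8.81653928e-01  4.71895922e-01 -7.68178932e-04]
 [ 3.84251607e-01 -7.18849096e-01 -5.79315699e-01]
 [-2.73928921e-01  5.10460788e-01 -8.15102895e-01]] [-0.4445684  -0.14540411  1.2302352 ]
[[385.39828788   0.         277.69991146]
 [  0.         385.39828788 208.07797757]
 [  0.           0.           1.        ]] [-0.10675322  0.          0.          0.          0.        ] [[ 2.60613895e-03 -9.99615386e-01 -2.76095486e-02]
 [-9.93960556e-01  4.39560145e-04 -1.09737050e-01]
 [ 1.09706980e-01  2.77287922e-02 -9.93577120e-01]] [0.05632547 0.47668511 0.9108205 ]
```

View pics/scene0.png

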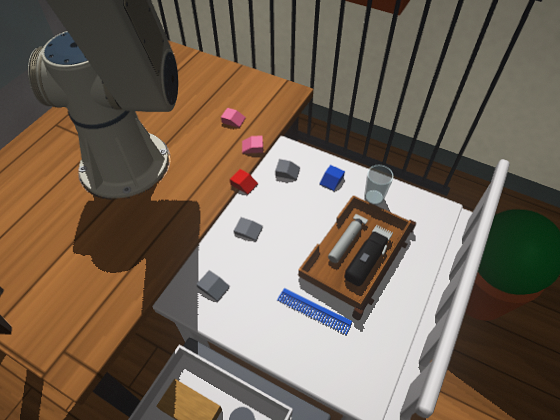

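View pics/top0.png

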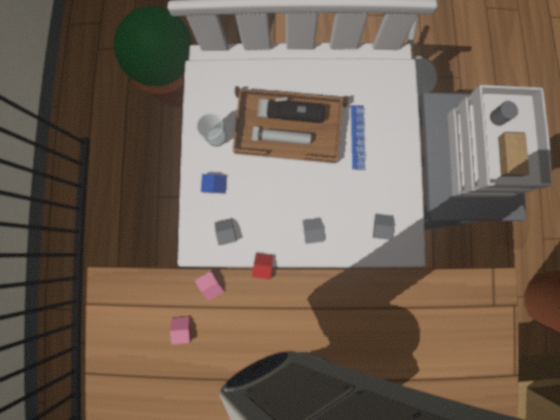

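```bash
python3 - <<'E'
import cv2
s=cv2.imread("pics/scene0.png");t=cv2.imread("pics/top0.png")
f=lambda a,x,y,w,h,k,n:cv2.imwrite(n,cv2.resize(a[y:y+h,x:x+w],None,fx=k,fy=k,interpolation=cv2.INTER_CUBIC))
f(s,190,140,130,100,6,"pics/s_a.png");f(s,180,200,130,100,6,"pics/s_b.png");f(s,270,160,160,160,3.75,"pics/s_c.png")
f(t,200,205,200,50,4,"pics/t_a.png");f(t,180,80,200,120,4,"pics/t_c.png")
E
```

```text
(no output)
```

View pics/s_a.png

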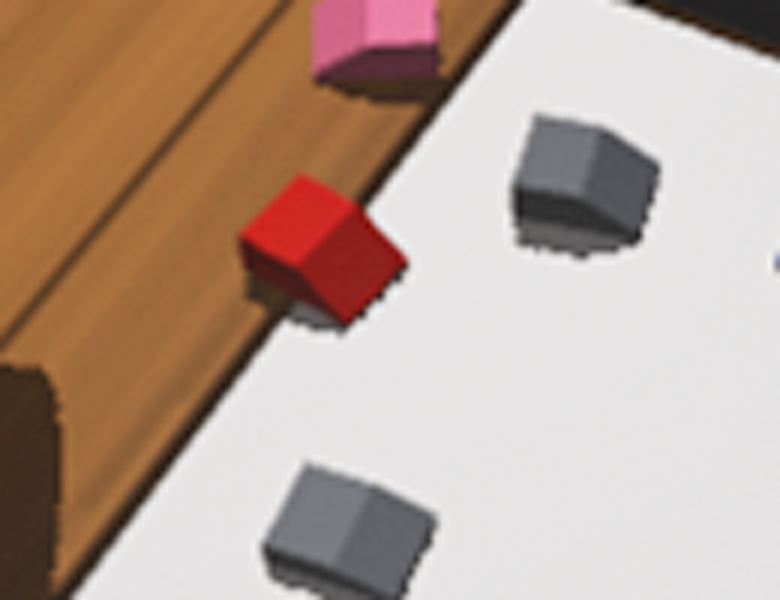

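View pics/s_b.png

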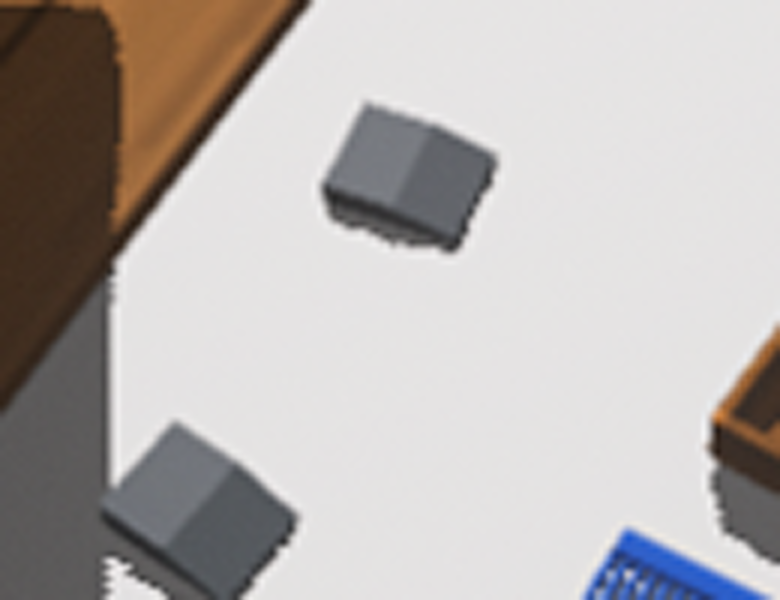

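View pics/t_a.png

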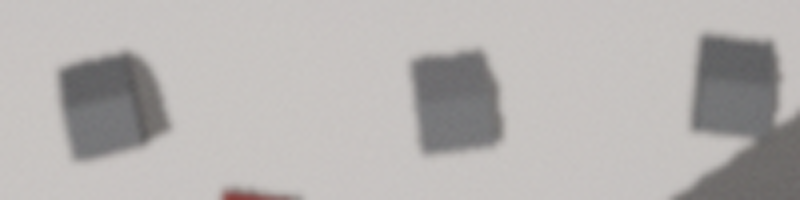

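View pics/t_c.png

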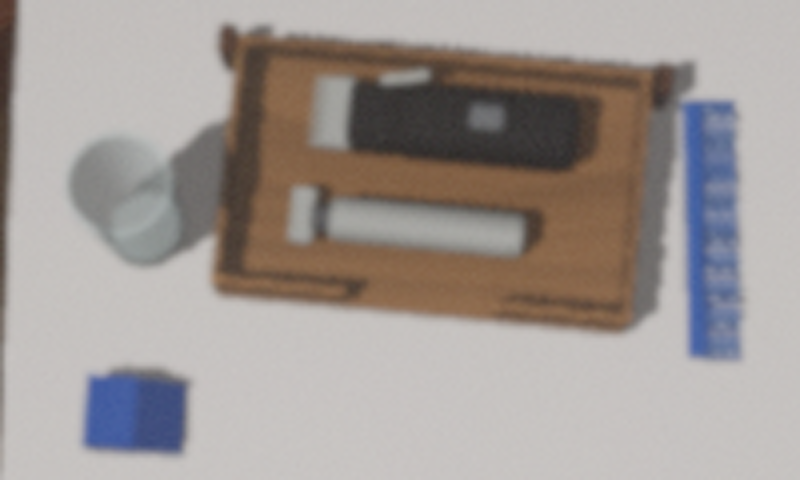

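View pics/s_c.png

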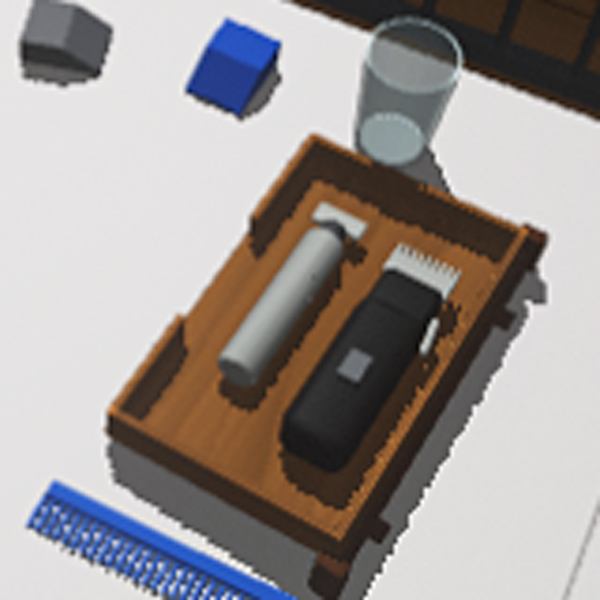

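```bash
cat > h.py <<'E'
import numpy as np,cv2,pickle
S=pickle.load(open("scene0.pkl","rb"));T=pickle.load(open("top0.pkl","rb"))
def proj(c,X):
    return cv2.projectPoints(np.float64(X).reshape(-1,1,3),cv2.Rodrigues(c["R"])[0],c["t"],c["intrinsics"],c["distortion"])[0][:,0]
def ray(c,uv,z):
    p=cv2.undistortPoints(np.float64(uv).reshape(-1,1,2),c["intrinsics"],c["distortion"])[:,0]
    d=np.c_[p,np.ones(len(p))]@c["R"]; o=-c["R"].T@c["t"]
    return o+d*((z-o[2])/d[:,2])[:,None]
E
cat > fit.py <<'E'
from h import *
from scipy.optimize import least_squares
un=lambda a,k,x,y:(np.array(a)+.5)/k-.5+[x,y]
# order tail+y,tail-y,ridge+y,ridge-y,nose+y,nose-y
s=[un([(537,115),(515,185),(605,127),(580,200),(658,165),(640,238)],6,190,140),
   un([(365,103),(325,187),(435,125),(393,208),(497,157),(457,242)],6,180,200),
   un([(177,423),(102,507),(238,463),(170,548),(298,517),(225,600)],6,180,200)]
t=[un([(74,160),(142,143),(66,107),(135,93),(60,70),(128,53)],4,200,205),
   un([(423,152),(500,144),(418,100),(492,95),(412,62),(484,52)],4,200,205),
   un([(693,130),(770,137),(698,77),(776,83),(703,36),(773,42)],4,200,205)]
def pts(p,z):
    x,y,a,h=p; P=[]
    for lx,hh in((-.03,h),(.002,h),(.03,.005)):
        for ly in(.0225,-.0225):P.append([x+lx*np.cos(a)-ly*np.sin(a),y+lx*np.sin(a)+ly*np.cos(a),z+hh])
    return np.array(P)
def res(q,split=False):
    z=q[12];o=[]
    ds=q[13:15];dt=q[15:17]
    for i in range(3):
        P=pts(q[4*i:4*i+4],z)
        o+=[(proj(S,P)+ds-s[i]).ravel(),(proj(T,P)+dt-t[i]).ravel()]
    o=np.concatenate(o)
    return o if split else np.r_[o,q[13:]*1.0]
q0=[]
for i in range(3):
    c=ray(T,t[i],.02).mean(0); q0+=[c[0],c[1],0,.018]
r0=least_squares(res,q0+[0,0,0,0,0],loss='soft_l1')
for i in range(3):print(np.round(r0.x[4*i:4*i+4],4))
print(r0.x[12:],r0.cost, np.sqrt(np.mean(res(r0.x,True)**2)))
import itertools
for pm in itertools.permutations([.013,.018,.023]):
    def g(q):
        f=np.array(q);f=np.insert(f,[3,6,9],pm);return res(f)
    q=np.delete(r0.x,[3,7,11]);rr=least_squares(g,q,loss='soft_l1');print(pm,rr.cost,rr.x[9:])
E
python3 fit.py
```

```text
[0.4223 0.1889 0.2304 0.0224]
[ 0.425  -0.0287  0.1255  0.0143]
[ 0.4346 -0.2015 -0.1141  0.0172]
[-0.00101146  0.51812423 -0.22524736  0.73029607  0.26382106] 5.89775097058131 0.4085588905524912
(0.013, 0.018, 0.023) 13.181719894472899 [-0.00798233  0.31245383 -1.66433087  0.72683457  0.26583899]
(0.013, 0.023, 0.018) 15.056569279359119 [-0.00437984  0.37719983 -0.85742374  0.79937734  0.23877836]
(0.018, 0.013, 0.023) 9.372718869899927 [-0.00541988  0.3777986  -1.29079992  0.70161951  0.30467146]
(0.018, 0.023, 0.013) 13.00506453734687 [-0.0010029   0.48025339 -0.28630177  0.78389268  0.23067331]
(0.023, 0.013, 0.018) 6.095242198310054 [-0.00111885  0.51955791 -0.24321702  0.73584257  0.26474246]
(0.023, 0.018, 0.013) 8.147045361940075 [-6.71028253e-05  5.53270123e-01  5.20864205e-02  7.66393199e-01
  2.11326282e-01]
```

```bash
cat > tray.py <<'E'
from h import *
from scipy.optimize import least_squares
un=lambda a,k,x,y:(np.array(a)+.5)/k-.5+[x,y]
# near+y,near-y,far+y,far-y wall top outer
s=un([(312,135),(108,410),(528,228),(345,545)],3.75,270,160)
t=un([(215,278),(630,318),(238,38),(650,70)],4,180,80)
def P(q):
    x,y,a=q[:3];o=[]
    for lx in(-.16,0):
        for ly in(.13,-.13):
            v=np.array([lx*np.cos(.0625)+.03*-np.sin(.0625)*-1*-1,ly,.018+lx*np.sin(.0625)+.03*np.cos(.0625)])
            o.append([x+v[0]*np.cos(a)-v[1]*np.sin(a),y+v[0]*np.sin(a)+v[1]*np.cos(a),v[2]])
    return np.array(o)
def f(q,w=1):
    return np.r_[(proj(S,P(q))+q[3:5]-s).ravel(),(proj(T,P(q))+q[5:7]-t).ravel(),w*(q[3:]-[.5,-.2,.7,.26])*1.5]
c=least_squares(f,[.75,0,0,0.5,-.2,.7,.26])
print(c.x);print(np.round(c.fun,2))
x,y,a=c.x[:3];d=.16*np.cos(.0625)
print("lip",x-d*np.cos(a),y-d*np.sin(a))
for n,C,k,ox,oy,p in(("s",S,3.75,270,160,0),("t",T,4,180,80,1)):
    im=cv2.imread(f"pics/{n}_c.png")
    pp=proj(C,P(c.x))+c.x[3+2*p:5+2*p]
    for u in pp: cv2.circle(im,tuple(np.int32((u-[ox,oy]+.5)*k)),4,(0,255,0),1)
    cv2.imwrite(f"pics/{n}_d.png",im)
E
python3 tray.py
```

```text
[ 0.76798893  0.02587839 -0.09439663  0.49184398 -0.00217631  0.59886074
  0.40111201]
[-0.29 -1.   -0.22  0.97  0.7   0.36 -0.17 -0.77 -1.17  1.29  0.67  0.64
 -0.15 -1.41  0.87 -0.83 -0.01  0.3  -0.15  0.21]
lip 0.6090122643958561 0.040929987825717225
```

View pics/t_d.png

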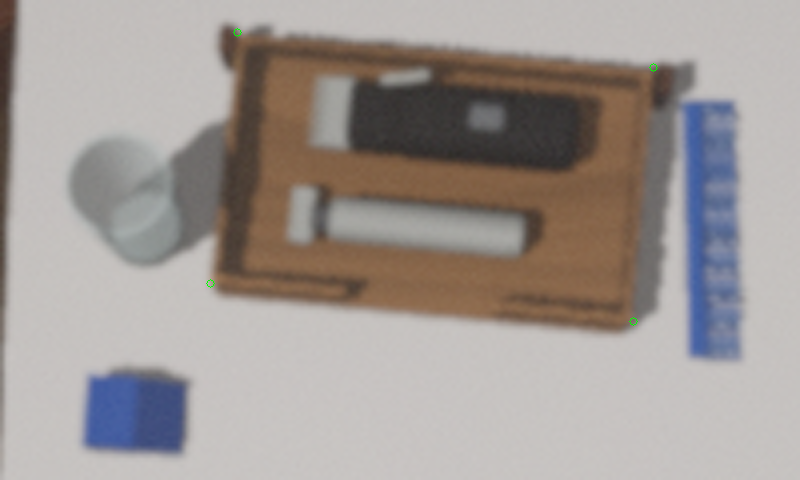

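View pics/s_d.png

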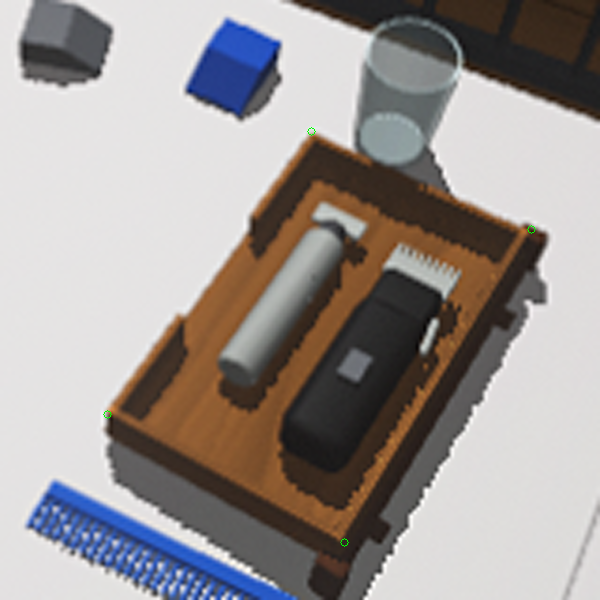

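drive_tool --commands '[{"hand": -1, "offset": [18, 36, -9], "yaw": -0.07}, {"hand": -1, "offset": [18, 36, -9], "yaw": -0.07}, {"hand": -1, "offset": [18, 36, -9], "yaw": -0.07}, {"hand": -1, "offset": [18, 36, -9], "yaw": -0.07}, {"hand": -1, "offset": [18, 36, -9], "yaw": -0.07}, {"hand": -1, "offset": [18, 36, -9], "yaw": -0.07}, {"hand": -1, "offset": [18, 36, -9], "yaw": -0.07}, {"hand": -1, "offset": [18, 36, -9], "yaw": -0.07}]' --grip_force 20

```text
time_s: 0.77
eef_pos: [0.4177, -0.2722, 0.1421]
ee_rot: [-0.667, 0.745, 0.0, 0.0]
ft_force: [0.9, 0.4, -0.2]
grip_width: 0.441
```

drive_tool --commands '[{"hand": -1, "offset": [1, 24, -10]}, {"hand": -1, "offset": [2, 24, -20]}, {"hand": -1, "offset": [2, 24, -30]}, {"hand": -1, "offset": [0, 0, -30]}, {"hand": -1, "offset": [0, 0, -15]}, {"hand": -1, "offset": [0, 0, -10]}, {"hand": -1, "offset": [0, 0, -3]}, {"hand": -1, "offset": [0, 0, 0]}]'

```text
invalid input
```

drive_tool --commands '[{"hand": -1, "offset": [1, 24, -10], "yaw": 0}, {"hand": -1, "offset": [2, 24, -20], "yaw": 0}, {"hand": -1, "offset": [2, 24, -30], "yaw": 0}, {"hand": -1, "offset": [0, 0, -30], "yaw": 0}, {"hand": -1, "offset": [0, 0, -15], "yaw": 0}, {"hand": -1, "offset": [0, 0, -9], "yaw": 0}, {"hand": -1, "offset": [0, 0, -1], "yaw": 0}, {"hand": -1, "offset": [0, 0, 0], "yaw": 0}]'

```text
time_s: 1.43
eef_pos: [0.4224, -0.2022, 0.0275]
ee_rot: [-0.668, 0.744, 0.0, -0.0]
ft_force: [-0.2, 0.2, 0.3]
grip_width: 0.006
```

Descend in small steps; contact with an 18 mm block should show at z≈18.

drive_tool --commands '[{"hand": -1, "offset": [0, 0, -3], "yaw": 0}, {"hand": -1, "offset": [0, 0, -2], "yaw": 0}, {"hand": -1, "offset": [0, 0, -2], "yaw": 0}, {"hand": -1, "offset": [0, 0, -1], "yaw": 0}, {"hand": -1, "offset": [0, 0, -1], "yaw": 0}, {"hand": -1, "offset": [0, 0, -1], "yaw": 0}, {"hand": -1, "offset": [0, 0, 0], "yaw": 0}, {"hand": -1, "offset": [0, 0, 0], "yaw": 0}]'

```text
time_s: 2.1
eef_pos: [0.4226, -0.2022, 0.0183]
ee_rot: [-0.668, 0.744, -0.0, 0.0]
ft_force: [-2.8, 1.4, 12.6]
grip_width: 0.005
```

drive_tool --commands '[{"hand": 1, "offset": [-1, 0, 10], "yaw": 0}, {"hand": 1, "offset": [-3, 1, 15], "yaw": 0}, {"hand": 1, "offset": [-4, 1, 0], "yaw": 0}, {"hand": 1, "offset": [-4, 1, 0], "yaw": 0}, {"hand": 1, "offset": [0, 0, 0], "yaw": 0}, {"hand": 1, "offset": [0, 0, 0], "yaw": 0}, {"hand": 1, "offset": [0, 0, 0], "yaw": 0}, {"hand": 1, "offset": [0, 0, 0], "yaw": 0}]'

```text
time_s: 2.77
eef_pos: [0.4103, -0.199, 0.0422]
ee_rot: [-0.668, 0.744, 0.0, -0.0]
ft_force: [-0.1, -0.2, -0.4]
grip_width: 0.565
```

```bash
python3 - <<'E'
from cell import r
import cv2
for n,(x,y,w,h) in(("scene",(150,210,130,100)),("top",(330,190,100,75))):
    c=r.camera(n)["frame"][:,:,::-1]
    cv2.imwrite(f"pics/{n}1.png",cv2.resize(c[y:y+h,x:x+w],None,fx=6,fy=6,interpolation=cv2.INTER_CUBIC))
print(r.observe()["eef_pos"],r.observe()["grip_width"])
E
```

```text
[ 0.41044287 -0.19900378  0.04229287] 0.653367034363148
```

View pics/scene1.png

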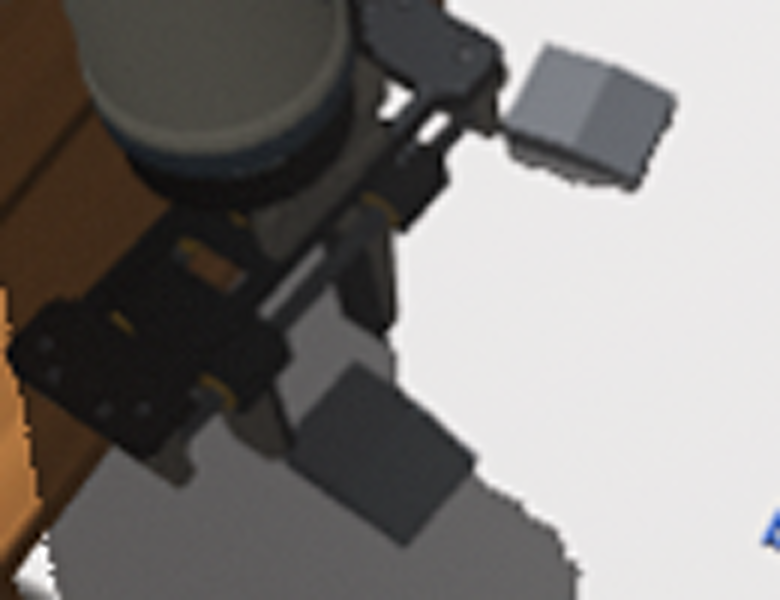

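View pics/top1.png

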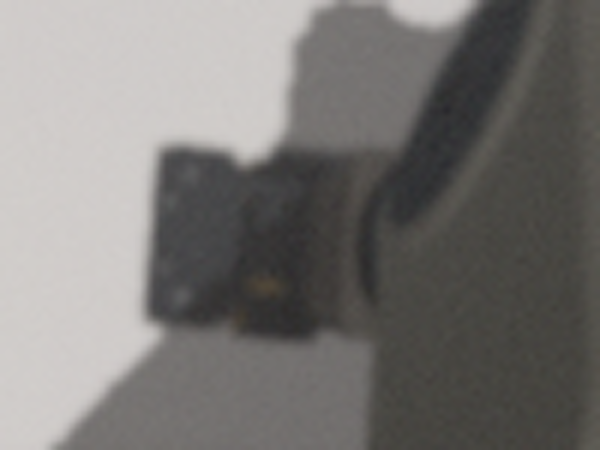

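drive_tool --commands '[{"hand": 1, "offset": [0, 0, 0], "yaw": 0}, {"hand": 1, "offset": [0, 0, -8], "yaw": 0}, {"hand": 1, "offset": [0, 0, -15], "yaw": 0}, {"hand": 1, "offset": [0, 0, -12], "yaw": 0}, {"hand": 1, "offset": [0, 0, -3], "yaw": 0}, {"hand": -1, "offset": [0, 0, 0], "yaw": 0}, {"hand": -1, "offset": [0, 0, 0], "yaw": 0}, {"hand": -1, "offset": [0, 0, 0], "yaw": 0}]' --grip_force 25

```text
time_s: 3.53
eef_pos: [0.4107, -0.1992, 0.0049]
ee_rot: [-0.668, 0.744, -0.0, 0.0]
ft_force: [0.3, -0.1, 0.4]
grip_width: 0.804
```

drive_tool --commands '[{"hand": -1, "offset": [0, 0, 0], "yaw": 0}, {"hand": -1, "offset": [0, 0, 0], "yaw": 0}, {"hand": -1, "offset": [0, 0, 0], "yaw": 0}, {"hand": -1, "offset": [0, 0, 0], "yaw": 0}, {"hand": -1, "offset": [0, 0, 0], "yaw": 0}, {"hand": -1, "offset": [0, 0, 0], "yaw": 0}, {"hand": -1, "offset": [0, 0, 0], "yaw": 0}, {"hand": -1, "offset": [0, 0, 0], "yaw": 0}]'

```text
time_s: 4.2
eef_pos: [0.4106, -0.1991, 0.0048]
ee_rot: [-0.668, 0.744, -0.0, 0.0]
ft_force: [-1.2, -0.2, 6.4]
grip_width: 0.483
```

drive_tool --commands '[{"hand": -1, "offset": [0, 0, 15], "yaw": 0}, {"hand": -1, "offset": [0, 0, 25], "yaw": 0}, {"hand": -1, "offset": [14, 30, 0], "yaw": 0.005}, {"hand": -1, "offset": [16, 36, 0], "yaw": 0.005}, {"hand": -1, "offset": [16, 36, 0], "yaw": 0.005}, {"hand": -1, "offset": [16, 36, 0], "yaw": 0.002}, {"hand": -1, "offset": [16, 36, 0], "yaw": 0}, {"hand": -1, "offset": [16, 36, 0], "yaw": 0}]'

```text
time_s: 4.87
eef_pos: [0.5047, 0.0129, 0.0445]
ee_rot: [-0.674, 0.738, 0.0, -0.0]
ft_force: [0.8, -1.4, 0.3]
grip_width: 0.488
```

drive_tool --commands '[{"hand": -1, "offset": [15, 28, 0], "yaw": 0}, {"hand": -1, "offset": [6, 10, -5], "yaw": 0}, {"hand": -1, "offset": [0, 0, -15], "yaw": 0}, {"hand": -1, "offset": [0, 0, -10], "yaw": 0}, {"hand": -1, "offset": [0, 0, -5], "yaw": 0}, {"hand": -1, "offset": [0, 0, 0], "yaw": 0}, {"hand": -1, "offset": [0, 0, 0], "yaw": 0}, {"hand": -1, "offset": [0, 0, 0], "yaw": 0}]'

```text
time_s: 5.53
eef_pos: [0.5254, 0.0483, 0.0098]
ee_rot: [-0.674, 0.739, -0.0, 0.0]
ft_force: [0.4, -0.1, 0.5]
grip_width: 0.484
```

```bash
python3 - <<'E'
from cell import r
import cv2
for n,(x,y,w,h) in(("scene",(250,160,160,120)),("top",(190,80,200,150))):
    c=r.camera(n)["frame"][:,:,::-1]
    cv2.imwrite(f"pics/{n}2.png",cv2.resize(c[y:y+h,x:x+w],(800,600),interpolation=cv2.INTER_CUBIC))
o=r.observe();print(o["eef_pos"],o["grip_width"],o["ft_force"],o["ee_rot"])
E
```

```text
[0.52575722 0.04854843 0.0101309 ] 0.4821811672722869 [0.1622242  0.8055819  0.12846183] [-6.74220248e-01  7.38530220e-01 -2.49976125e-04  3.30280561e-04]
```

View pics/scene2.png

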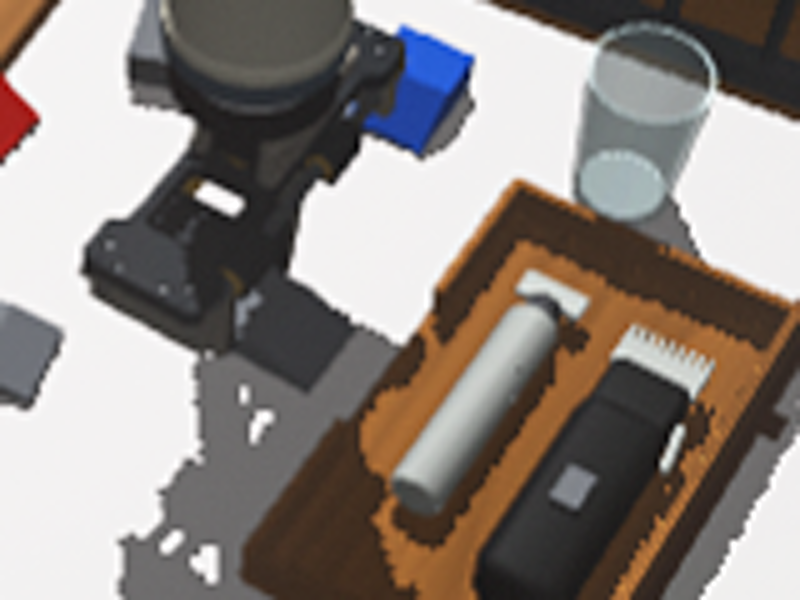

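View pics/top2.png

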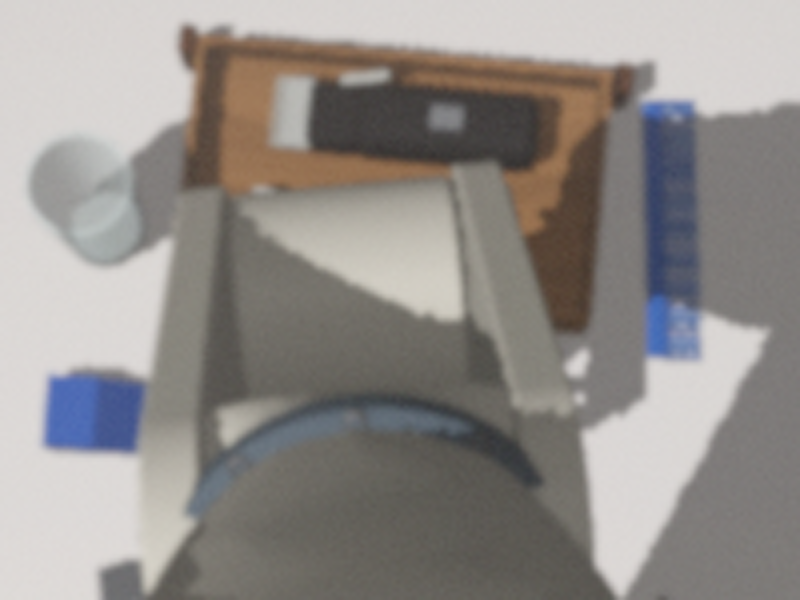

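drive_tool --commands '[{"hand": -1, "offset": [0, 0, -3], "yaw": 0}, {"hand": -1, "offset": [0, 0, -2], "yaw": 0}, {"hand": -1, "offset": [6, -0.5, 0], "yaw": 0}, {"hand": -1, "offset": [6, -0.5, 0], "yaw": 0}, {"hand": -1, "offset": [6, -0.6, 0], "yaw": 0}, {"hand": -1, "offset": [6, -0.6, 0], "yaw": 0}, {"hand": -1, "offset": [5, -0.5, 0], "yaw": 0}, {"hand": -1, "offset": [0, 0, 0], "yaw": 0}]' --grip_force 35

```text
time_s: 6.3
eef_pos: [0.555, 0.0463, 0.0048]
ee_rot: [-0.674, 0.738, -0.0, 0.0]
ft_force: [-1.0, -0.3, 5.3]
grip_width: 0.484
```

drive_tool --commands '[{"hand": -1, "offset": [3, -0.3, 0], "yaw": 0}, {"hand": -1, "offset": [3, -0.3, 0], "yaw": 0}, {"hand": -1, "offset": [3, -0.3, 0], "yaw": 0}, {"hand": -1, "offset": [3, -0.3, 0], "yaw": 0}, {"hand": -1, "offset": [3, -0.3, 0], "yaw": 0}, {"hand": -1, "offset": [3, -0.3, 0], "yaw": 0}, {"hand": -1, "offset": [0, 0, 0], "yaw": 0}, {"hand": -1, "offset": [0, 0, 0], "yaw": 0}]'

```text
time_s: 6.97
eef_pos: [0.5675, 0.0446, 0.0047]
ee_rot: [-0.674, 0.738, 0.003, -0.003]
ft_force: [-17.2, 2.2, 22.4]
grip_width: 0.486
```

drive_tool --commands '[{"hand": -1, "offset": [0, 0, 0.7], "yaw": 0}, {"hand": -1, "offset": [3, -0.3, 0], "yaw": 0}, {"hand": -1, "offset": [3, -0.3, 0], "yaw": 0}, {"hand": -1, "offset": [3, -0.3, 0], "yaw": 0}, {"hand": -1, "offset": [0, 0, 0], "yaw": 0}, {"hand": -1, "offset": [0, 0, 0], "yaw": 0}, {"hand": -1, "offset": [0, 0, 0], "yaw": 0}, {"hand": -1, "offset": [0, 0, 0], "yaw": 0}]'

```text
time_s: 7.63
eef_pos: [0.5808, 0.0436, 0.0049]
ee_rot: [-0.675, 0.738, 0.0, -0.0]
ft_force: [-2.1, 1.6, -2.0]
grip_width: 0.484
```

```bash
python3 - <<'E'
from cell import r
import cv2
for n,(x,y,w,h) in(("scene",(250,160,160,120)),):
    c=r.camera(n)["frame"][:,:,::-1]
    cv2.imwrite(f"pics/{n}3.png",cv2.resize(c[y:y+h,x:x+w],(800,600),interpolation=cv2.INTER_CUBIC))
o=r.observe();print(o["eef_pos"],o["grip_width"],o["ft_force"],o["ee_rot"])
E
```

```text
[0.58106569 0.04357877 0.0049807 ] 0.4890775821797086 [-2.51597358  0.3465978  -2.21848383] [-6.74508588e-01  7.38266968e-01  1.39288616e-04 -1.69245148e-04]
```

View pics/scene3.png

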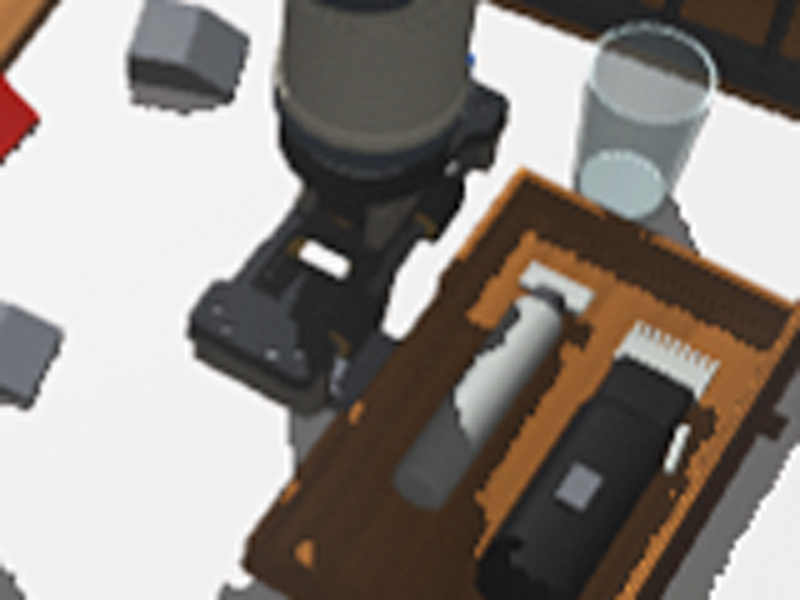

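drive_tool --commands '[{"hand": -1, "offset": [2, -0.2, 0], "yaw": 0}, {"hand": -1, "offset": [2, -0.2, 0], "yaw": 0}, {"hand": -1, "offset": [2, -0.2, 0], "yaw": 0}, {"hand": -1, "offset": [2, -0.2, 0], "yaw": 0}, {"hand": -1, "offset": [1, 0, 0], "yaw": 0}, {"hand": -1, "offset": [0, 0, 0], "yaw": 0}, {"hand": -1, "offset": [0, 0, 0], "yaw": 0}, {"hand": -1, "offset": [0, 0, 0], "yaw": 0}]'

```text
time_s: 8.35
eef_pos: [0.591, 0.0428, 0.0055]
ee_rot: [-0.674, 0.738, -0.0, 0.0]
ft_force: [1.0, 0.3, -2.4]
grip_width: 0.488
```

drive_tool --commands '[{"hand": 0.3, "offset": [0, 0, 0], "yaw": 0}, {"hand": 0.3, "offset": [0, 0, 0], "yaw": 0}, {"hand": 0.3, "offset": [0, 0, 0], "yaw": 0}, {"hand": 0.3, "offset": [0, 0, 0], "yaw": 0}, {"hand": 0.3, "offset": [-8, 0.8, 0], "yaw": 0}, {"hand": 0.3, "offset": [-12, 1.1, 0], "yaw": 0}, {"hand": 0.3, "offset": [-12, 1.1, 0], "yaw": 0}, {"hand": -0.35, "offset": [0, 0, 0], "yaw": 0}]'

```text
time_s: 9.02
eef_pos: [0.5552, 0.0458, 0.0049]
ee_rot: [-0.675, 0.738, 0.001, -0.001]
ft_force: [-0.6, 0.3, -0.6]
grip_width: 0.599
```

drive_tool --commands '[{"hand": -0.35, "offset": [0, 0, 0], "yaw": 0}, {"hand": -0.35, "offset": [0, 0, 0], "yaw": 0}, {"hand": -0.35, "offset": [0, 0, 0], "yaw": 0}, {"hand": -0.35, "offset": [0, 0, 0], "yaw": 0}, {"hand": -0.35, "offset": [0, 0, 0], "yaw": 0}, {"hand": -0.35, "offset": [0, 0, 0], "yaw": 0}, {"hand": -0.35, "offset": [5, -0.5, 0], "yaw": 0}, {"hand": -0.35, "offset": [5, -0.5, 0], "yaw": 0}]'

```text
time_s: 9.68
eef_pos: [0.5688, 0.0447, 0.0053]
ee_rot: [-0.675, 0.738, -0.0, -0.0]
ft_force: [0.2, 0.2, -0.3]
grip_width: 0.323
```

```bash
python3 - <<'E'
from cell import r
import cv2
for n,(x,y,w,h) in(("scene",(250,160,160,120)),):
    c=r.camera(n)["frame"][:,:,::-1]
    cv2.imwrite(f"pics/{n}4.png",cv2.resize(c[y:y+h,x:x+w],(800,600),interpolation=cv2.INTER_CUBIC))
o=r.observe();print(o["eef_pos"],o["grip_width"],o["ft_force"],o["ee_rot"])
E
```

```text
[0.57031638 0.04469981 0.00552266] 0.32307137820006426 [1.41090643 0.46242359 0.36956423] [-6.74512356e-01  7.38263111e-01 -5.24735956e-04  6.20636731e-04]
```

View pics/scene4.png

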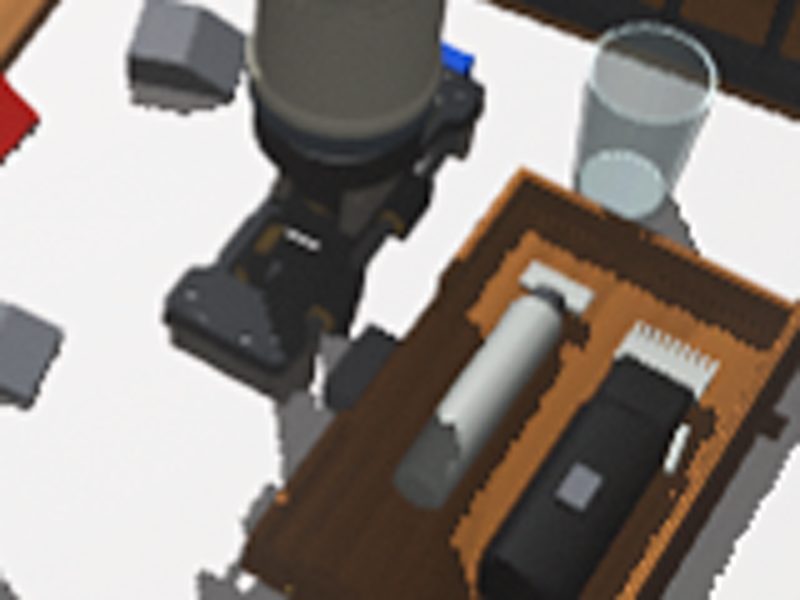

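drive_tool --commands '[{"hand": -0.35, "offset": [3, -0.3, 0], "yaw": 0}, {"hand": -0.35, "offset": [2, -0.2, 0], "yaw": 0}, {"hand": -0.35, "offset": [2, -0.2, 0], "yaw": 0}, {"hand": -0.35, "offset": [1, -0.1, 0], "yaw": 0}, {"hand": -0.35, "offset": [1, 0, 0], "yaw": 0}, {"hand": -0.35, "offset": [1, -0.1, 0], "yaw": 0}, {"hand": -0.35, "offset": [0, 0, 0], "yaw": 0}, {"hand": -0.35, "offset": [0, 0, 0], "yaw": 0}]'

```text
time_s: 10.4
eef_pos: [0.5776, 0.0438, 0.0051]
ee_rot: [-0.675, 0.738, 0.0, -0.001]
ft_force: [-3.8, -0.5, 0.7]
grip_width: 0.325
```

drive_tool --commands '[{"hand": -0.35, "offset": [1, -0.1, 0], "yaw": 0}, {"hand": -0.35, "offset": [0, 0, 0], "yaw": 0}, {"hand": -0.35, "offset": [1, -0.1, 0], "yaw": 0}, {"hand": -0.35, "offset": [0, 0, 0], "yaw": 0}, {"hand": -0.35, "offset": [1, -0.1, 0], "yaw": 0}, {"hand": -0.35, "offset": [0, 0, 0], "yaw": 0}, {"hand": -0.35, "offset": [0, 0, 0], "yaw": 0}, {"hand": -0.35, "offset": [0, 0, 0], "yaw": 0}]'

```text
time_s: 11.07
eef_pos: [0.5816, 0.0436, 0.0053]
ee_rot: [-0.675, 0.738, -0.0, 0.0]
ft_force: [-1.6, -0.8, -0.7]
grip_width: 0.324
```

drive_tool --commands '[{"hand": -0.35, "offset": [1, -0.1, 0], "yaw": 0}, {"hand": -0.35, "offset": [0, 0, 0], "yaw": 0}, {"hand": -0.35, "offset": [1, -0.1, 0], "yaw": 0}, {"hand": -0.35, "offset": [0, 0, 0], "yaw": 0}, {"hand": -0.35, "offset": [1, -0.1, 0], "yaw": 0}, {"hand": -0.35, "offset": [0, 0, 0], "yaw": 0}, {"hand": -0.35, "offset": [0, 0, 0], "yaw": 0}, {"hand": -0.35, "offset": [0, 0, 0], "yaw": 0}]'

```text
time_s: 11.73
eef_pos: [0.583, 0.0434, 0.0052]
ee_rot: [-0.674, 0.738, 0.001, -0.001]
ft_force: [-8.2, 1.1, 6.3]
grip_width: 0.324
```

drive_tool --commands '[{"hand": -0.35, "offset": [1, -0.1, 0], "yaw": 0}, {"hand": -0.35, "offset": [0, 0, 0], "yaw": 0}, {"hand": -0.35, "offset": [1, -0.1, 0], "yaw": 0}, {"hand": -0.35, "offset": [0, 0, 0], "yaw": 0}, {"hand": -0.35, "offset": [1, -0.1, 0], "yaw": 0}, {"hand": -0.35, "offset": [0, 0, 0], "yaw": 0}, {"hand": -0.35, "offset": [0, 0, 0], "yaw": 0}, {"hand": -0.35, "offset": [0, 0, 0], "yaw": 0}]'

```text
time_s: 12.4
eef_pos: [0.5831, 0.0433, 0.005]
ee_rot: [-0.674, 0.738, 0.003, -0.003]
ft_force: [-15.7, 3.3, 12.9]
grip_width: 0.328
```

drive_tool --commands '[{"hand": -0.35, "offset": [-10, 1, 0], "yaw": 0}, {"hand": -0.35, "offset": [-15, 1.5, 0], "yaw": 0}, {"hand": -0.35, "offset": [-20, 2, 10], "yaw": 0}, {"hand": -0.35, "offset": [-20, 0, 30], "yaw": 0}, {"hand": -0.35, "offset": [-20, 0, 30], "yaw": 0}, {"hand": -0.35, "offset": [-20, 0, 30], "yaw": 0}, {"hand": -0.35, "offset": [-20, 0, 30], "yaw": 0}, {"hand": -0.35, "offset": [-20, 0, 30], "yaw": 0}]'

```text
time_s: 13.07
eef_pos: [0.4423, 0.0475, 0.1669]
ee_rot: [-0.675, 0.738, -0.001, 0.001]
ft_force: [0.6, -0.5, -0.2]
grip_width: 0.323
```

drive_tool --commands '[{"hand": -0.35, "offset": [-15, -35, 10], "yaw": 0}, {"hand": -0.35, "offset": [-15, -35, 10], "yaw": 0}, {"hand": -0.35, "offset": [-15, -35, 10], "yaw": 0}, {"hand": -0.35, "offset": [-5, -38, 0], "yaw": 0}, {"hand": -0.35, "offset": [0, -38, 0], "yaw": 0}, {"hand": -0.35, "offset": [0, -38, 0], "yaw": 0}, {"hand": -0.35, "offset": [0, -38, 0], "yaw": 0}, {"hand": -0.35, "offset": [0, -38, 0], "yaw": 0}]'

```text
time_s: 13.73
eef_pos: [0.3929, -0.2502, 0.196]
ee_rot: [-0.674, 0.738, -0.002, 0.0]
ft_force: [-0.1, 1.2, 0.4]
grip_width: 0.326
```

```bash
python3 - <<'E'
from cell import r
import cv2,pickle
for n,(x,y,w,h) in(("scene",(250,160,180,135)),("top",(190,70,200,150))):
    d=r.camera(n);pickle.dump(d,open(n+"5.pkl","wb"));c=d["frame"][:,:,::-1]
    cv2.imwrite(f"pics/{n}5.png",cv2.resize(c[y:y+h,x:x+w],(800,600),interpolation=cv2.INTER_CUBIC))
o=r.observe();print(o["eef_pos"],o["grip_width"],o["ft_force"],o["ee_rot"],o["time_s"])
E
```

```text
[ 0.39352992 -0.25286674  0.19607602] 0.32607577700906143 [0.61132486 0.15717337 0.76555787] [-6.73045465e-01  7.39596617e-01 -2.57784692e-03  1.99377807e-05] 13.8333
```

View pics/scene5.png

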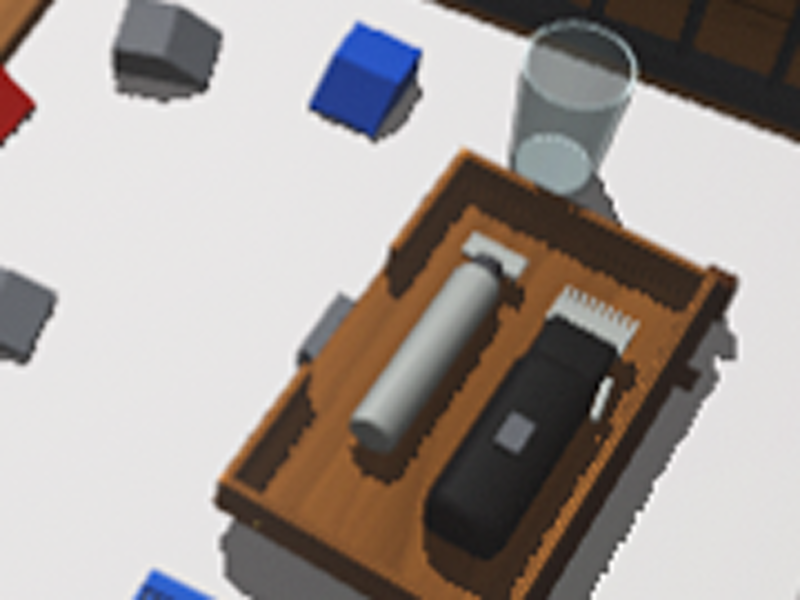

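View pics/top5.png

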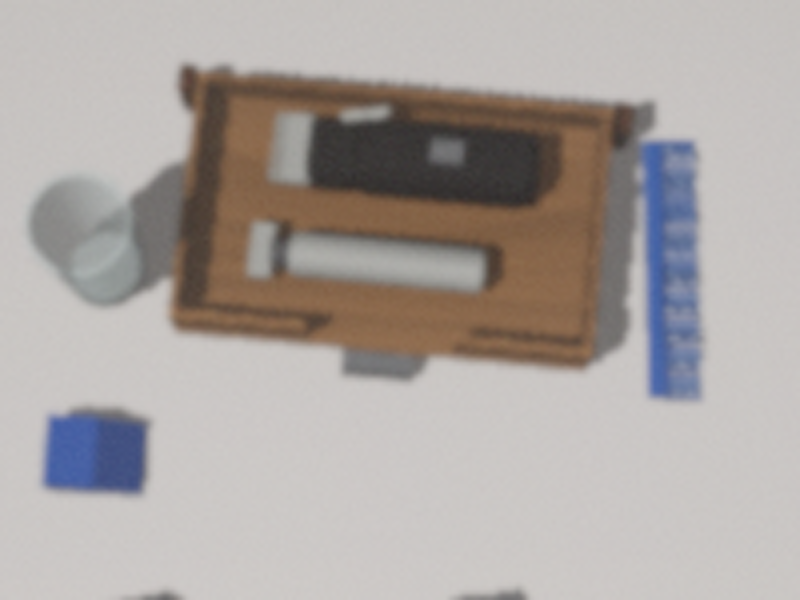

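```bash
python3 - <<'E'
from h import *
k=800/180
s=(np.array([(343,293),(300,357)])+.5)/k-.5+[250,160]-[.49,0]
t=(np.array([(343,375),(413,380)])+.5)/4-.5+[190,70]-[.6,.4]
R=np.array([[.99555,-.0943],[.0943,.99555]])
for n,C,u in(("s",S,s),("t",T,t)):
    X=ray(C,u,.018)[:,:2]; print(n,((X-[.609,.041])@R.T*1e3).round(1))
# level check: wall-top near corners, predicted for lip z 18 vs 8
near=[]
L=np.array([.609,.041]);yv=R[1]
u=(np.array([(465,150),(217,487)])+.5)/k-.5+[250,160]-[.49,0]
for sgn,i in((1,0),(-1,1)):
    for z in(.038,.048,.053): 
        p=L+[0,0]; xy=p+np.array([.0943,.99555])*.13*sgn
        print(sgn,z,proj(S,[*xy,z])[0].round(1),u[i].round(1))
E
```

```text
s [[-14.3  23.6]
 [-12.7 -25.9]]
t [[-20.4  21.9]
 [-19.6 -21.9]]
1 0.038 [352.7 194.9] [353.7 193.4]
1 0.048 [353.2 192.5] [353.7 193.4]
1 0.053 [353.5 191.3] [353.7 193.4]
-1 0.038 [298.4 270.3] [297.9 269.2]
-1 0.048 [298.6 268.2] [297.9 269.2]
-1 0.053 [298.6 267.1] [297.9 269.2]
```

```bash
python3 - <<'E'
from cell import r
print(r.close_job(), r.observe()["time_s"])
E
```

```text
the job is handed in; nothing more can be done
the job is handed in; nothing more can be done
```

I wedged the 18 mm block under the middle of the drooping edge, pushed it home against the stop bar, and handed the job in. The last arm move ended at about 13.8 s, well inside 64 s.

**Which block:** it was the right-hand grey block in the top view. The camera fit put the blocks at 22, 14 and 17 mm from left to right. Touching down on the right one with shut fingers gave 18.3 mm.

**Pushing it in:** I carried it to the front of the tray and pushed it in while gripping it. I finished with two spread fingertips on its tail. The pushing force then rose from about 2 N to 16 N with no more movement, so I took it as resting on the stop bar.

**Last checks:**
- **Tray:** in the scene view the near edge has risen about 9 mm of the expected 10. One pixel is about 4 mm there, so the picture can only roughly confirm it is level. The touched block height is the better evidence.
- **Block position:** it is centred on the lip within a few millimetres. The two cameras disagreed on how far the tail sticks out: 13–14 mm in the scene view and about 20 mm in the top view, against the ideal 15 mm. The force rise and the finger position, which gives about 16 mm, support it being home.
- **Everything else:** the other two blocks were left in front of the tray. The jar and comb look unmoved, and the arm is clear of everything.

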